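Close the key machine's accessory box with its tilt-in cover

ROBOT

A 6-joint arm with a two-finger parallel gripper is mounted at the origin on the work surface. World frame = base frame: x ahead of the robot, y to its left, z up, the work surface at z = 0. Lengths are in m, angles in degrees, forces in N, time in s.
With the tool pointing down it reaches from about 0.35 to 0.775 m from the base axis. Payload 7.3 kg.
Tool frame: the origin (TCP) lies between the finger pads; the fingertips stand 11 mm ahead of it and the grasp point (between the pads) lies 8 mm behind it; z points along the fingers, y is the direction in which the jaws open and shut (so a half turn about z gives the same grasp; the last joint's range is limited). The gripper opens to 92 mm and grips with 3 to 60 N. Pads are 19 mm wide; open, the fingers measure 130 mm over their backs; the gripper's body (75 mm by 190 mm) begins 47 mm behind the grasp point.
Start: joints at [-77.349, 19.595, 87.324, -0, 73.075, -8.365], TCP at [0.188, -0.49, 0.238] pointing down, gripper open.
Joint ranges: [-145.02, 145.02], [-44.19, 115.74], [2.07, 154.8], [-57.11, 237.11], [16.16, 152.29], [-177.93, 177.93]. Speed limits (degrees/s): [147.25, 147.25, 180, 180, 180, 180].

INTERFACE

Orientations are given as [roll, pitch, yaw] about the fixed x, y, z axes, in that order (R = Rz(yaw) Ry(pitch) Rx(roll)).
In Python, from rig import * gives the robot as it stands. The module is installed in compiled form; this text tells all that it offers.
- The arm moves only by the shell command python3 -m crank 'ROWS' [FORCE]. ROWS is JSON, a list of rows, each a list of 3 entries, a list of its own where there are three numbers: the opening, from 0 (shut) to 1 (fully open), then the shift along the tool's x, y, z in mm, then the turn about the tool's z in degrees. In form: [[claw, [tx, ty, tz], roll], ...]. A call has 1 to 8 rows; each row shifts and turns the commanded pose from where the row before left it, along the tool's axes as they then stand; what a row does not reach is not made up. A row lasts 1/8 s, in which the tool goes at most 62.5 mm and 10.7 degrees, less where a joint would pass 70% of its speed; a pose out of reach is approached as far as the arm can. A call with a gripper value outside its range is refused whole. The fingers move at their own pace and stop on an object; FORCE is the grip in N (left out, the last holds). Time passes only in rows, so rows that do not move let the fingers close. It gives the time, the measured TCP pose, the force and the opening at its end, in the units of the state.
- read_state(): the state, without advancing time (a new reading comes with each control period).
- read_camera(name): name is "side" or "top"; returns a dict with "pixels" (384x512x3 uint8, red, green, blue), "mtx" (3x3 intrinsics, pixels), "D" ([k1, k2, p1, p2, k3] as OpenCV has them; the pictures are not rectified), "view" (4x4, takes a point from world to camera coordinates). Camera axes: x right, y down, z forward; pixel columns grow to the right and rows downward; lengths in m; the calibration is good to about 2 mm. A picture is of the moment at which its call begins. There is no depth.
- hand_in(): hands the job in, once; it reports no verdict.
The state is a dict: "time_s": time; "qpos": joint angles; "dq": joint speeds; "joint_efforts": joint torques, N m; "tcp_pos": TCP position; "orientation": TCP orientation; "force": force on the tool from outside, world axes, zero at the start; "ft_torque": the same for the moment, N m; "grip_width": finger opening in m.
Only numpy, scipy, OpenCV 4.12 (cv2) and the standard library are available. Lean on these libraries where they do the work, as an engineer would, in place of code of your own. Each camera call takes 0.05 s, during which the arm holds its last target.

TASK

Fit the longer of the two handled aluminium covers into the key machine's open accessory box, so that it lies flat on the ledges inside with each end under its lip, and let go of it. It is longer than the opening: it goes in tilted, one end tucked deep under the wide lip until the other end drops inside, and is then drawn back to the middle. Leave the shorter cover where it is.

Things in the scene. Friction and masses are not known exactly. Their poses are not given: they have to be found in the camera images.
- case: Low grey steel box fixed to the counter, open on top, 148 (x) x 237 (y) x 64 mm high. Origin on the counter under the centre of the opening, which is 136 mm in x (plain walls) by 160 mm in y (-80 to +80). Two flat end lips, z 60 to 64 mm, roof pockets: the wide lip at +y, from y = 80 to the inner wall at 126; the narrow one at -y, from y = -80 to the inner wall at -99.
- seat (a point): In the box, where the centre of the cover's underside belongs: under the opening's centre at ledge height, 30 mm above the counter. Axes as the box's (+y to the wide lip). Flat ledges at this height, full width, from y = 70 to 126 and y = -99 to -58 mm, leave 30 mm free height under the lips; between them a floor 26 mm lower with spare cutters.
- cover: The right cover: flat aluminium plate 110 (its x) x 184 (its y) x 6 mm, with a dark steel upright grip block centred on top, 50 mm in x, 14 mm in y, from 6 to 61 mm above the underside. Origin at the centre of the underside, z up. About 0.3 to 0.6 kg, balanced at the grip; same after a half turn. Starts flat on the counter right of the box.
- short_cover: A cover of the same make that is too short: plate 110 mm (its x) by 130 mm (its y) by 6 mm, same grip block, same origin. It lies flat on the counter beside the right one, nearer or farther from the robot.
Things that resemble listed ones, but are neither listed nor needed, are in the scene too. Leave any green look-alike of the cover alone.

How it is judged (in metres and radians):
At the end, for the whole second after the job is handed in: The long cover rests flat (3.4 deg) on both ledges, underside within 5 mm of ledge height, centred within 12 mm along the box's y (both ends under the lips) and 20 mm overall, grip up, lengthwise within 11 deg; the short cover is within 30 mm of its start (y of cover in the frame of seat between -0.012 and 0.012 m and horizontal distance between cover and seat below 0.02 m and z of cover in the frame of seat between -0.005 and 0.005 m and angle between cover's own z axis and vertical below 0.06 rad and angle between the y axis of cover and the y axis of case, either way round below 0.2 rad and linear speed of cover below 0.02 m/s and distance of short_cover from where it was at the start of the episode below 0.03 m); the robot touches nothing.
It fails at once if the short cover is moved by more than 30 mm (distance of short_cover from where it was at the start of the episode above 0.03 m).
It also fails if it takes over 45 s, if anything falls off the work surface, if the arm or the gripper's body presses on something with over 40 N, if the wrist force passes 120 N, or if a joint passes its speed limit or range.

## Working session

There is one attempt and no reset: what is moved stays moved. The work goes in short steps, Python scripts to look and compute and a shell command to move; the robot and the scene stay as the last step left them, time stands still between calls to the robot, and variables do not carry over. Pictures are saved under pics/ and viewed, and the job is handed in when it is done.

```bash
mkdir -p pics; python3 - <<'E'
from rig import *
import cv2
s=read_state(); print(s)
for n in("top","side"):
    c=read_camera(n); cv2.imwrite(f"pics/{n}0.png",c["pixels"][:,:,::-1]); print(n,c["mtx"].tolist(),c["D"],c["view"].tolist() if hasattr(c["view"],'tolist') else c["view"])
E
```

```text
{'time_s': 0.0, 'qpos': array([-7.73490741e+01,  1.96350631e+01,  8.73763159e+01, -7.02079512e-04,
        7.30761496e+01, -8.36488298e+00]), 'dq': array([-0.01658821, -0.04606056,  0.01214562, -0.02223344,  0.09146053,
        0.01384   ]), 'joint_efforts': array([ 2.51274751e-04, -4.31246924e+01, -2.44220853e+01,  7.18371361e-02,
        5.59396762e-02, -1.66115992e-04]), 'tcp_pos': array([ 0.18821154, -0.48968336,  0.23706297]), 'orientation': array([-1.79913305e+02, -1.20691554e-02,  2.10160047e+01]), 'force': array([-0.09959713,  0.61462934, -0.06847076]), 'ft_torque': array([-0.02681689, -0.06350989, -0.02583537]), 'grip_width': 0.09194184173239904}
top [[400.57247256193443, 0.0, 255.98340433856555], [0.0, 400.57247256193443, 192.54226179160193], [0.0, 0.0, 1.0]] [-0.0379649  0.         0.         0.         0.       ] [[0.01946321792674848, -0.9994204085208794, 0.02792902038909463, -0.10388115575169195], [-0.9949061414682415, -0.022123658798187916, -0.09834792011098326, 0.45686233057623943], [0.09890881061215367, -0.025872586908539476, -0.9947600999386481, 0.9602835850227885], [0.0, 0.0, 0.0, 1.0]]
side [[496.64772368939686, 0.0, 257.34315285777456], [0.0, 496.64772368939686, 192.19568818175713], [0.0, 0.0, 1.0]] [-0.0827566  0.         0.         0.         0.       ] [[-0.746133096972479, -0.6656681298162007, 0.013089787976099448, 0.2980066454886343], [-0.5133450031643201, 0.5626551391172018, -0.6479939059522292, 0.3082936303441235], [0.4239838550328085, -0.49020927711744106, -0.7615330296838835, 0.9367142570099549], [0.0, 0.0, 0.0, 1.0]]
```

View pics/top0.png

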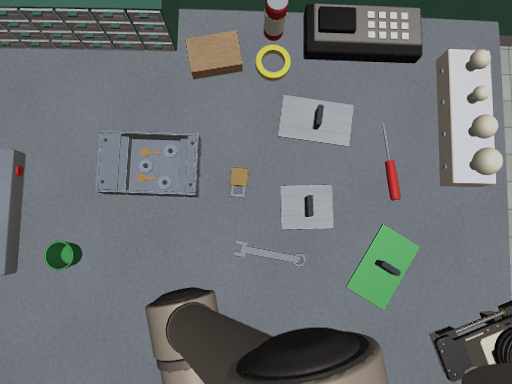

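View pics/side0.png

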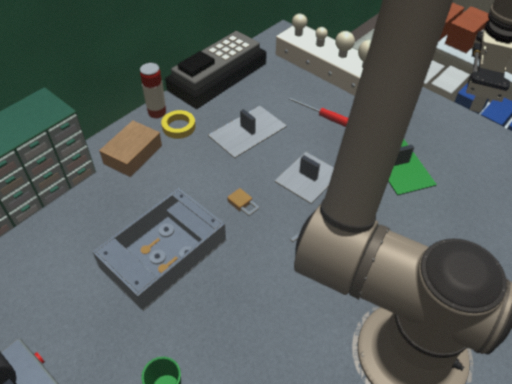

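Candidates for the cover in the top view are a grey plate at (316,120) that looks long, a grey plate at (307,207) that looks short, and a green look-alike at (384,267). The side view shows the two grey plates at (247,130) and (306,176). By the description, I choose the grey plate at (316,120), and I'll check it in a close crop and by its measured size.

```bash
cat > h.py <<'E'
import numpy as np, cv2
from rig import *
def ray(c,uv):
    p=cv2.undistortPoints(np.array(uv,float).reshape(-1,1,2),np.array(c["mtx"]),np.array(c["D"])).reshape(-1,2)
    V=np.array(c["view"]);R=V[:3,:3];o=-R.T@V[:3,3]
    return o,np.c_[p,np.ones(len(p))]@R
def onz(c,uv,z):
    o,d=ray(c,uv); return o+d*((z-o[2])/d[:,2])[:,None]
def proj(c,P):
    V=np.array(c["view"]);r=cv2.Rodrigues(V[:3,:3])[0]
    return cv2.projectPoints(np.array(P,float).reshape(-1,1,3),r,V[:3,3],np.array(c["mtx"]),np.array(c["D"]))[0].reshape(-1,2)
def crop(c,x0,y0,x1,y1,k,fn):
    cv2.imwrite(fn,cv2.resize(c["pixels"][y0:y1,x0:x1,::-1],None,fx=k,fy=k,interpolation=cv2.INTER_CUBIC))
E
python3 - <<'E'
from h import *
c=read_camera("top")
crop(c,265,80,365,240,3.7,"pics/c1.png"); crop(c,85,115,215,210,6,"pics/c2.png")
hsv=cv2.cvtColor(c["pixels"],cv2.COLOR_RGB2HSV)
for y,x in[(110,300),(195,290),(150,330),(160,120),(140,190),(165,230)]: print(y,x,c["pixels"][y,x],hsv[y,x])
g=c["pixels"].astype(int)
m=((hsv[...,1]<22)&(hsv[...,2]>125)).astype(np.uint8)
m[:85]=0;m[240:]=0;m[:,:265]=0;m[:,370:]=0
for k in cv2.findContours(m,cv2.RETR_EXTERNAL,cv2.CHAIN_APPROX_NONE)[0]:
    if cv2.contourArea(k)<500: continue
    P=onz(c,k.reshape(-1,2),0.006)[:,:2].astype(np.float32)
    print(cv2.contourArea(k),cv2.minAreaRect(k),cv2.minAreaRect(P*1000))
E
```

```text
110 300 [163 166 170] [107  11 170]
195 290 [159 162 166] [107  11 166]
150 330 [115 122 128] [104  26 128]
160 120 [122 128 139] [109  31 139]
140 190 [125 132 144] [109  34 144]
165 230 [115 120 127] [108  24 127]
2215.5 ((306.91162109375, 206.524169921875), (43.922489166259766, 53.25352096557617), 88.72696685791016) ((428.5402526855469, -222.859130859375), (109.94253540039062, 133.033935546875), 2.3428902626037598)
2908.5 ((315.9409484863281, 120.42173767089844), (72.88915252685547, 43.159095764160156), 7.969610214233398) ((650.7666625976562, -244.990966796875), (186.64817810058594, 113.93588256835938), 83.16531372070312)
```

View pics/c1.png

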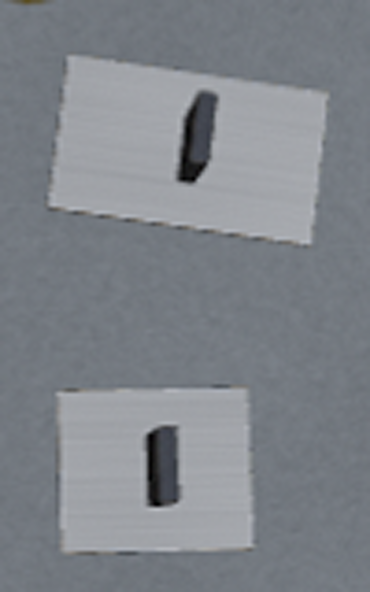

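View pics/c2.png

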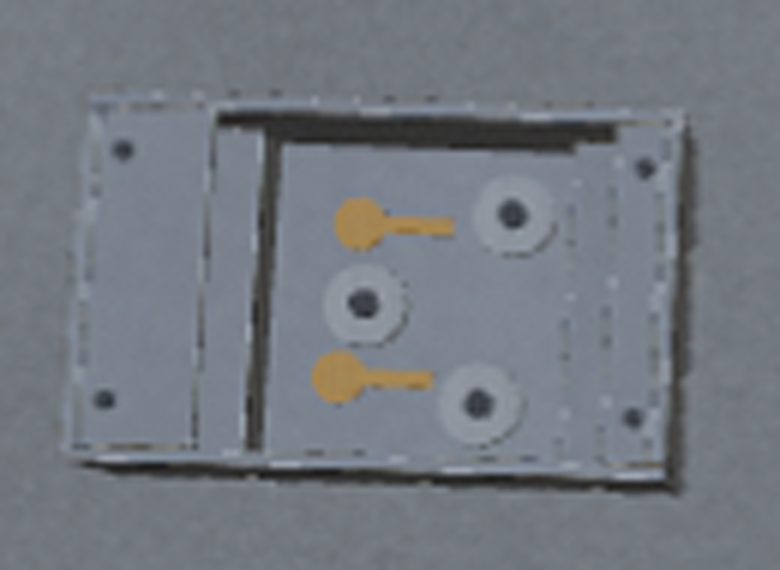

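The crop confirms the choice. The upper plate, at (316,120), measures 187 x 114 mm against 184 x 110 expected, and the lower one, at (307,207), measures 133 x 110 mm, so it's the short cover. The box shows its wide lip on the left, with its edge at about x = 120 px. Next I'll measure the box.

```bash
python3 - <<'E'
from h import *
c=read_camera("top")
px=np.array([(92,97),(685,110),(668,480),(68,460),(214,108),(195,448),(123,150),(105,400),(646,168),(633,417)],float)
uv=(px+.5)/6-.5+[85,115]
P=onz(c,uv,.064)
print(np.round(P,4)); 
n=lambda a,b:np.linalg.norm(P[a]-P[b])*1000
print("sides",n(0,1),n(3,2),n(0,3),n(1,2))
y=(P[0]+P[3]-P[1]-P[2])[:2]; y/=np.linalg.norm(y)
print("box y dir deg",np.degrees(np.arctan2(y[1],y[0])))
ctr=P[:4].mean(0)[:2]; o=ctr-.0135*y
print("outer ctr",ctr,"origin",o,"wide edge y",[(P[i][:2]-o)@y for i in(4,5)],"screws",[(P[i][:2]-o)@y for i in(6,7,8,9)])
s=read_camera("side"); crop(s,85,180,235,305,5,"pics/s2.png"); crop(s,200,95,350,210,5,"pics/s1.png")
# predict into side
yy=np.r_[y,0];xx=np.array([y[1],-y[0],0])
Q=[np.r_[o,.064]+a*xx+b*yy for a,b in[(.074,.132),(.074,-.105),(-.074,-.105),(-.074,.132),(.068,.08),(-.068,.08),(.068,-.08),(-.068,-.08)]]
im=s["pixels"][:,:,::-1].copy(); im=cv2.resize(im[180:305,85:235],None,fx=5,fy=5,interpolation=cv2.INTER_CUBIC)
for p in proj(s,Q): cv2.circle(im,tuple(int(v) for v in (p-[85,180]+.5)*5),3,(0,0,255),-1)
cv2.imwrite("pics/s2.png",im)
# cover
a=np.radians(-6.8); cx=np.array([np.cos(a),np.sin(a),0]);cy=np.array([-cx[1],cx[0],0]);C=np.array([.6508,-.245,0])
Q=[C+sx*.055*cx+sy*.092*cy+[0,0,.006] for sx in(1,-1) for sy in(1,-1)]+[C+sx*.025*cx+sy*.007*cy+[0,0,.061] for sx in(1,-1) for sy in(1,-1)]
out=[]
for cam,b,k,fn in((s,(200,95,350,210),5,"s1"),(c,(265,80,365,160),7,"t1")):
    im=cv2.resize(cam["pixels"][b[1]:b[3],b[0]:b[2],::-1],None,fx=k,fy=k,interpolation=cv2.INTER_CUBIC)
    for p in proj(cam,Q): cv2.circle(im,tuple(int(v) for v in (p-[b[0],b[1]]+.5)*k),3,(0,0,255),-1)
    cv2.imwrite(f"pics/{fn}.png",im)
E
```

```text
[[0.5946 0.2816 0.064 ]
 [0.5949 0.0461 0.064 ]
 [0.447  0.0476 0.064 ]
 [0.4496 0.2823 0.064 ]
 [0.5912 0.2328 0.064 ]
 [0.4555 0.2328 0.064 ]
 [0.5735 0.2679 0.064 ]
 [0.4736 0.2691 0.064 ]
 [0.571  0.0607 0.064 ]
 [0.4715 0.0622 0.064 ]]
sides 235.48685708878804 234.62883953255255 144.98085877672665 147.86168208083177
box y dir deg 89.70538283463257
outer ctr [0.52153009 0.16438811] origin [0.52146068 0.15088829] wide edge y [np.float64(0.0823124832515382), np.float64(0.08161795322503573)] screws [np.float64(0.11731964718280202), np.float64(0.11800804126194465), np.float64(-0.08994843378342127), np.float64(-0.08894795939064239)]
```

View pics/s2.png

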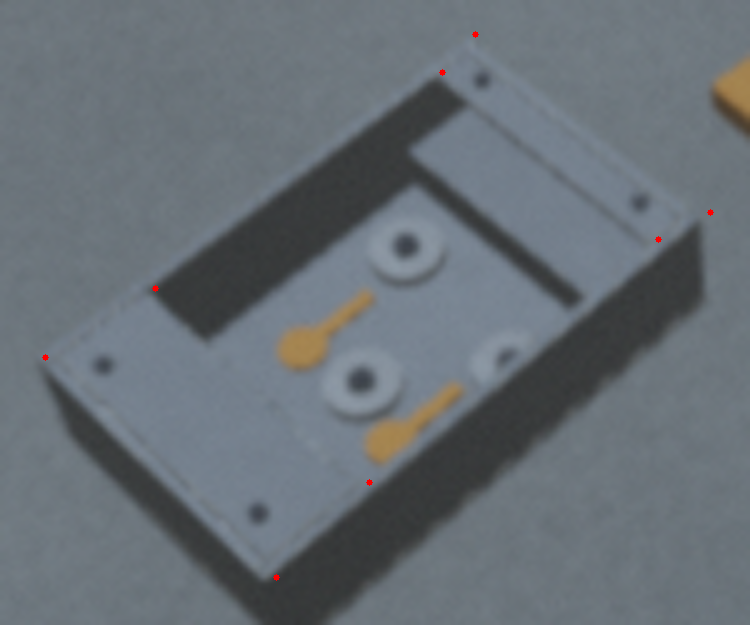

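View pics/s1.png

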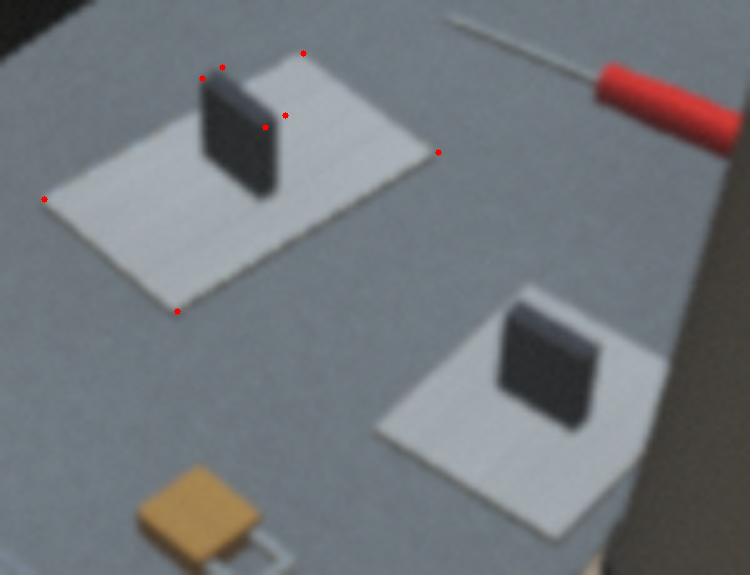

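View pics/t1.png

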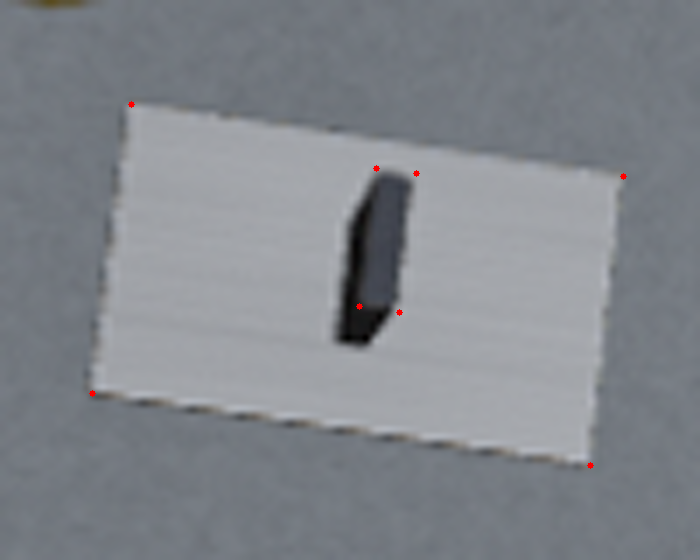

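```bash
python3 - <<'E'
from h import *
c=read_camera("top");s=read_camera("side")
t=np.array([(123,150),(105,400),(646,168),(633,417),(92,97),(68,460),(685,112),(668,480),(213,108),(195,448)],float);t=(t+.5)/6-.5+[85,115]
u=np.array([(104,365),(258,513),(482,79),(640,202),(43,362),(264,580),(471,43),(699,220),(152,290),(368,487)],float);u=(u+.5)/5-.5+[85,180]
o1,d1=ray(c,t);o2,d2=ray(s,u)
for a,b in zip(d1,d2):
    A=np.c_[a,-b];k=np.linalg.lstsq(A,o2-o1,rcond=None)[0];p,q=o1+k[0]*a,o2+k[1]*b
    print(np.round((p+q)/2*1000,1),np.round(np.linalg.norm(p-q)*1000,1))
print(np.round(onz(s,u,.064)*1000,1))
E
```

```text
[573.9 268.3  64.4] 1.3
[474.2 269.6  64.3] 1.6
[571.7  61.2  64.7] 2.0
[471.9  62.4  64.6] 1.1
[596.1 283.4  60.6] 1.6
[451.5 285.2  59.5] 3.6
[595.9  47.1  58.3] 1.2
[448.7  49.1  59.3] 3.1
[590.4 232.5  64.7] 1.5
[454.8 232.9  61.4] 2.3
[[574.9 268.5  64. ]
 [475.1 269.9  64. ]
 [573.1  61.3  64. ]
 [472.7  62.4  64. ]
 [594.5 284.6  64. ]
 [450.7 287.2  64. ]
 [592.4  50.3  64. ]
 [447.4  52.3  64. ]
 [590.1 231.9  64. ]
 [452.3 233.2  64. ]]
```

The two-view box screws triangulate to z = 64 mm as expected. That puts the box origin near (0.5227, 0.152) with yaw about -0.65°. The cover is at (0.651, -0.245) with yaw -6.8°. I can only turn about the tool's z, so I'll grip the block across its 50 mm side. The cover can then swivel about its own x axis when an end is pressed on a lip. Turning first.

```bash
python3 -m crank '[[1,[0,0,0],-10.4],[1,[0,0,0],-10.4],[1,[0,0,0],-10.4],[1,[0,0,0],-10.3],[1,[0,0,0],-10.3],[1,[0,0,0],-10.3],[1,[0,0,0],0]]' 30
cat > go.py <<'E'
import sys
from h import *
from scipy.spatial.transform import Rotation as R
s=read_state();t=np.array(list(map(float,sys.argv[1:4])))
M=R.from_euler('xyz',s["orientation"],degrees=True)
print("pos",np.round(s["tcp_pos"]*1000,1),"rpy",np.round(s["orientation"],2),"F",np.round(s["force"],1),"w",round(s["grip_width"]*1000,1),"t",s["time_s"],"j",np.round(s["qpos"]))
print("tool shift mm",np.round(M.inv().apply(t-s["tcp_pos"])*1000,1))
E
python3 go.py .651 -.245 .15
```

```text
time_s: 1.23
tcp_pos: [0.1883, -0.4901, 0.2377]
orientation: [180.0, 0.0, 83.0]
force: [0.4, 0.2, -0.4]
grip_width: 0.0918
pos [ 188.3 -490.1  237.7] rpy [180.     0.    83.02] F [ 0.4  0.2 -0.4] w 91.8 t 1.225 j [-77.  20.  87.  -0.  73. -70.]
tool shift mm [299.5 429.5  87.7]
```

```bash
python3 -m crank '[[1,[30,43,0],0],[1,[30,43,0],0],[1,[30,43,0],0],[1,[30,43,0],0],[1,[30,43,0],0],[1,[30,43,10],0],[1,[30,43,20],0],[1,[30,43,20],0]]'; python3 -m crank '[[1,[30,43,20],0],[1,[29,42,18],0],[1,[0,0,0],0],[1,[0,0,0],0],[1,[0,0,0],0]]'
python3 go.py .651 -.245 .028;  python3 - <<'E'
from h import *
c=read_camera("top"); crop(c,225,40,425,260,2.7,"pics/a1.png")
c=read_camera("side"); crop(c,170,40,370,210,3,"pics/a2.png")
E
```

```text
time_s: 2.22
tcp_pos: [0.5601, -0.2922, 0.1873]
orientation: [180.0, 0.0, 82.9]
force: [0.2, -0.9, -1.1]
grip_width: 0.0919
time_s: 2.85
tcp_pos: [0.6495, -0.2458, 0.1507]
orientation: [179.9, 0.0, 83.0]
force: [-0.5, -0.1, 0.0]
grip_width: 0.0913
pos [ 649.5 -245.8  150.7] rpy [1.7994e+02 4.0000e-02 8.2960e+01] F [-0.5 -0.1  0. ] w 91.3 t 2.85 j [-27.  42.  64.  -0.  75. -20.]
tool shift mm [  1.    1.3 122.7]
```

View pics/a2.png

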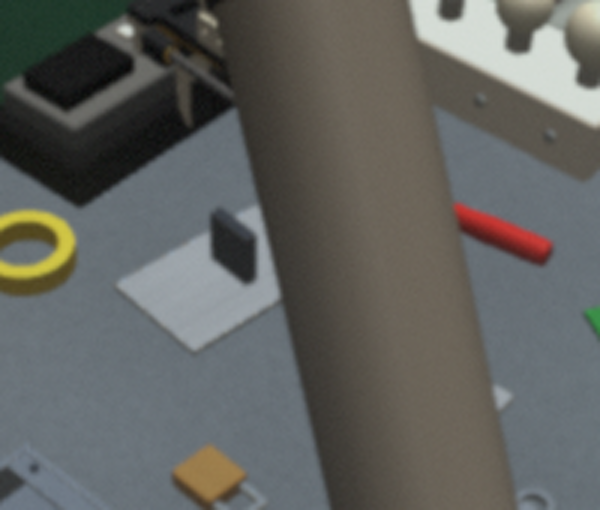

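```bash
python3 -m crank '[[1,[1,1,30],0],[1,[0,0,30],0],[1,[0,0,25],0],[1,[0,0,20],0],[1,[0,0,10],0],[1,[0,0,8],0],[1,[0,0,0],0],[1,[0,0,0],0]]'; python3 go.py .651 -.245 .028
```

```text
time_s: 3.95
tcp_pos: [0.6516, -0.244, 0.0276]
orientation: [179.9, 0.0, 83.1]
force: [-0.3, -0.4, 0.2]
grip_width: 0.0919
pos [ 651.6 -244.    27.6] rpy [1.7992e+02 3.0000e-02 8.3110e+01] F [-0.3 -0.4  0.2] w 91.9 t 3.95 j [-27.  49.  70.  -0.  61. -20.]
tool shift mm [-1.1 -0.5 -0.4]
```

```bash
python3 - <<'E'
from h import *
c=read_camera("top"); crop(c,225,40,425,260,2.7,"pics/a3.png")
c=read_camera("side"); crop(c,170,40,370,210,3,"pics/a4.png")
E
```

```text
(no output)
```

View pics/a4.png

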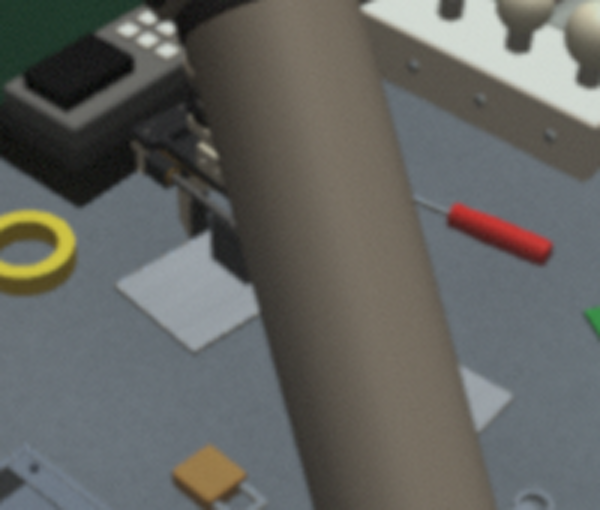

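View pics/a3.png

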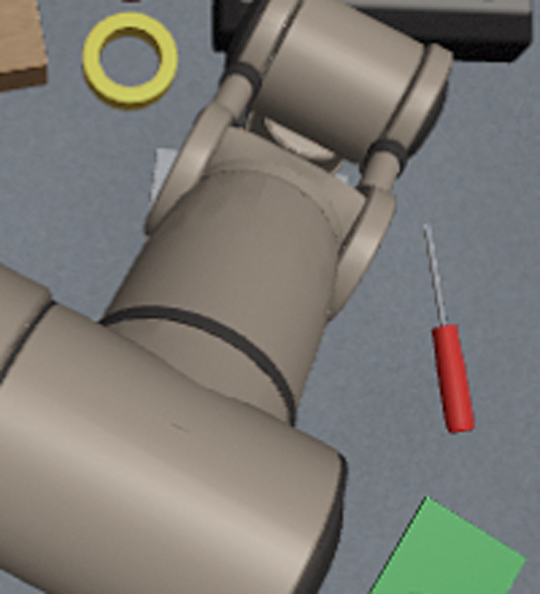

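The views show the fingers straddling the block (side crop around (210,230)). Everything else is clear of the gripper, so I'm closing and lifting.

```bash
python3 -m crank '[[0,[-1,0,0],0],[0,[0,0,0],0],[0,[0,0,0],0],[0,[0,0,0],0],[0,[0,0,0],0],[0,[0,0,0],0],[0,[0,0,0],0]]' 30; python3 -m crank '[[0,[0,0,-5],0],[0,[0,0,-20],0],[0,[0,0,-40],0],[0,[0,0,-40],0],[0,[0,0,-25],0],[0,[0,0,0],0],[0,[0,0,0],0]]'; python3 go.py .5227 .130 .155
```

```text
time_s: 4.92
tcp_pos: [0.6512, -0.2448, 0.0268]
orientation: [180.0, 0.0, 83.1]
force: [1.0, -0.6, -0.7]
grip_width: 0.0499
time_s: 5.8
tcp_pos: [0.6503, -0.2445, 0.1558]
orientation: [-179.9, -0.0, 83.1]
force: [-0.6, 0.5, -4.0]
grip_width: 0.0497
pos [ 650.3 -244.5  155.8] rpy [-1.7989e+02 -3.0000e-02  8.3110e+01] F [-0.6  0.5 -4. ] w 49.7 t 5.8 j [-27.  41.  63.  -0.  76. -20.]
tool shift mm [ 356.5 -171.6    1.3]
```

```bash
python3 -m crank '[[0,[0,0,0],-3.1],[0,[0,0,0],-3.1],[0,[0,0,0],0]]'; python3 go.py .5227 .135 .155
python3 - <<'E'
from h import *
c=read_camera("side"); cv2.imwrite("pics/b0.png",c["pixels"][:,:,::-1])
E
```

```text
time_s: 6.18
tcp_pos: [0.6503, -0.2444, 0.1548]
orientation: [-179.8, -0.1, 89.3]
force: [-0.0, 0.9, -4.6]
grip_width: 0.0498
pos [ 650.3 -244.4  154.8] rpy [-1.7983e+02 -8.0000e-02  8.9290e+01] F [-0.   0.9 -4.6] w 49.8 t 6.175 j [-27.  42.  63.  -0.  76. -26.]
tool shift mm [ 377.8 -132.3    0.7]
```

View pics/b0.png

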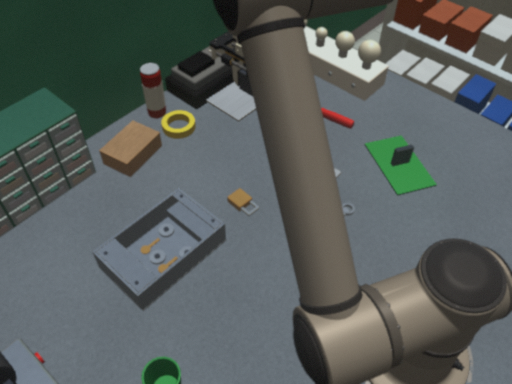

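The cover is lifted, with its plate visible at (237,100), and the weight reads about 4.5 N. Carrying it over to the box now.

```bash
python3 -m crank '[[0,[20,-7,0],0],[0,[40,-14,0],0],[0,[40,-14,0],0],[0,[40,-14,0],0],[0,[40,-14,0],0],[0,[40,-14,0],0],[0,[40,-14,0],0],[0,[40,-14,0],0]]'; python3 -m crank '[[0,[40,-14,0],0],[0,[30,-10,0],0],[0,[8,-3,0],0],[0,[0,0,0],0],[0,[0,0,0],0],[0,[0,0,0],0]]'; python3 go.py .5225 .135 .105
python3 - <<'E'
from h import *
c=read_camera("side"); crop(c,40,110,300,310,3,"pics/b1.png")
c=read_camera("top"); crop(c,60,80,320,280,3,"pics/b2.png")
E
```

```text
time_s: 7.22
tcp_pos: [0.5489, 0.0577, 0.1564]
orientation: [-180.0, 0.0, 89.2]
force: [0.9, 0.5, -3.9]
grip_width: 0.0498
time_s: 7.98
tcp_pos: [0.5239, 0.1338, 0.1566]
orientation: [180.0, 0.0, 89.2]
force: [0.4, 0.4, -3.6]
grip_width: 0.0495
pos [523.9 133.8 156.6] rpy [1.800e+02 2.000e-02 8.923e+01] F [ 0.4  0.4 -3.6] w 49.5 t 7.975 j [ 6. 26. 92. -0. 63.  7.]
tool shift mm [ 1.2 -1.4 51.6]
```

View pics/b1.png

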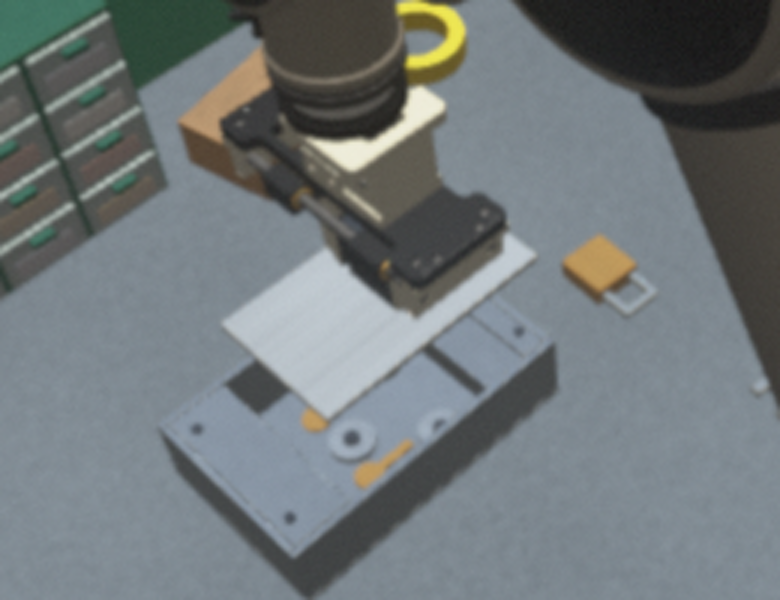

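View pics/b2.png

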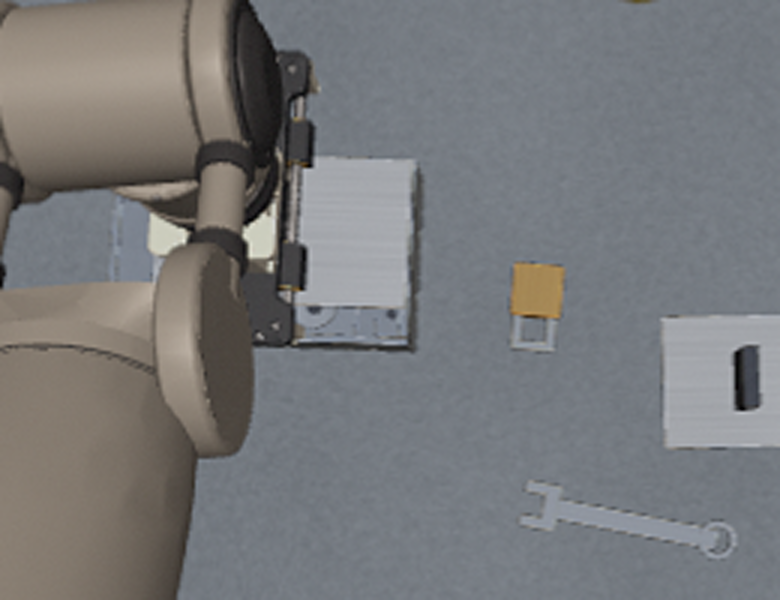

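The side crop shows the plate level above the box, with its +y end corners at (222,323) and (326,417). The top crop shows the -y end at x = 415. Checking both against the expected geometry.

```bash
python3 - <<'E'
from h import *
c=read_camera("side"); u=np.array([(222,323),(326,417),(536,255)],float)/3+[40,110]
print(np.round(onz(c,u,.134)*1000))
c=read_camera("top"); u=np.array([(415,160),(406,306)],float)/3+[60,80]
print(np.round(onz(c,u,.134)*1000))
E
```

```text
[[580. 224. 134.]
 [472. 226. 134.]
 [468.  44. 134.]]
[[577.  38. 134.]
 [468.  41. 134.]]
```

```bash
python3 -m crank '[[0,[0,0,20],0],[0,[0,0,30],0],[0,[0,-1,10],0],[0,[0,0,2],0],[0,[0,0,0],0],[0,[0,0,0],0]]'; python3 go.py .5225 .135 .084
```

```text
time_s: 8.93
tcp_pos: [0.5232, 0.1348, 0.0956]
orientation: [179.9, -0.0, 89.3]
force: [-0.2, -0.8, -4.4]
grip_width: 0.0499
pos [523.2 134.8  95.6] rpy [ 1.799e+02 -1.000e-02  8.932e+01] F [-0.2 -0.8 -4.4] w 49.9 t 8.925 j [ 6. 30. 96. -0. 54.  7.]
tool shift mm [ 0.1 -0.7 11.6]
```

```bash
python3 -m crank '[[0,[0,0,3],0],[0,[0,0,2],0],[0,[0,0,0],0]]' 20; python3 go.py .5225 .135 .084;  python3 -m crank '[[0,[0,0,2],0],[0,[0,0,2],0],[0,[0,0,2],0],[0,[0,0,0],0]]'; python3 go.py .5225 .135 .084
python3 - <<'E'
from h import *
c=read_camera("side"); crop(c,40,110,300,310,3,"pics/d1.png")
E
```

```text
time_s: 9.3
tcp_pos: [0.5228, 0.1351, 0.0901]
orientation: [180.0, -0.0, 89.3]
force: [-0.2, 2.1, -0.0]
grip_width: 0.0506
pos [522.8 135.1  90.1] rpy [ 1.7996e+02 -2.0000e-02  8.9320e+01] F [-0.2  2.1 -0. ] w 50.6 t 9.3 j [ 6. 30. 96.  0. 54.  7.]
tool shift mm [-0.1 -0.3  6.1]
time_s: 9.8
tcp_pos: [0.5234, 0.1356, 0.0844]
orientation: [179.9, -0.1, 89.3]
force: [0.7, 5.1, 3.9]
grip_width: 0.0501
pos [523.4 135.6  84.4] rpy [ 1.7986e+02 -7.0000e-02  8.9310e+01] F [0.7 5.1 3.9] w 50.1 t 9.8 j [ 6. 31. 96.  0. 53.  7.]
tool shift mm [-0.6 -0.9  0.4]
```

View pics/d1.png

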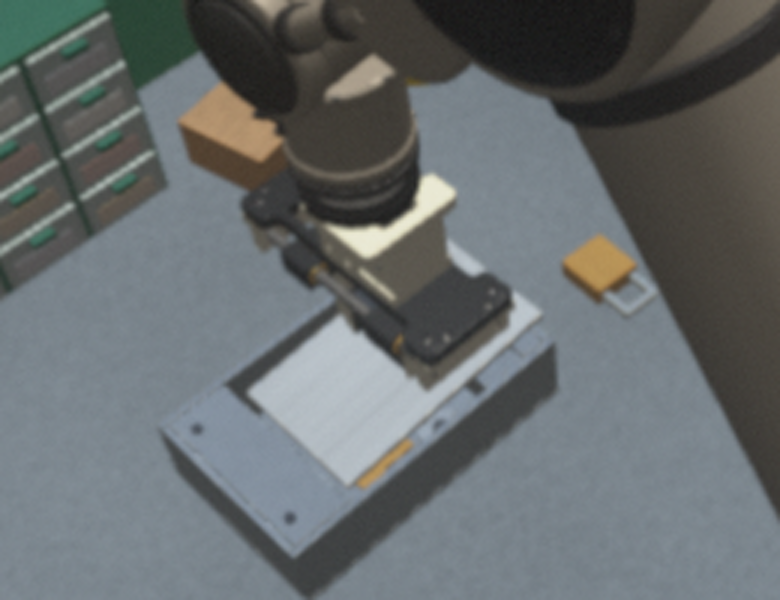

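It's tilting as planned: the +y end has dipped into the opening, with its corners at (248,390) and (350,486), and contact is about 8 N. Estimating the tilt by intersecting those rays with the planes x = ±55 mm of the cover.

```bash
cat > tilt.py <<'E'
import sys
from h import *
# corners (+x,+y),( -x,+y) crop px in d-type crop (40,110)*3
a=list(map(float,sys.argv[1:])); c=read_camera("side"); u=np.array(a).reshape(-1,2)/3+[40,110]
o,d=ray(c,u)
for X,dd in zip((.578,.4685),d): 
    k=(X-o[0])/dd[0]; print(np.round((o+k*dd)*1000,1))
E
python3 tilt.py 248 390 350 486
```

```text
[578.  222.9  57.6]
[468.5 224.8  54.6]
```

```bash
python3 -m crank '[[0,[0,0,2],0],[0,[0,0,1],0],[0,[0,0,0],0]]'; python3 go.py .5225 .173 .077
python3 - <<'E'
from h import *
c=read_camera("side"); crop(c,40,110,300,310,3,"pics/d2.png")
E
```

```text
time_s: 10.28
tcp_pos: [0.5235, 0.1359, 0.0815]
orientation: [179.8, -0.1, 89.3]
force: [0.1, 7.3, 5.1]
grip_width: 0.0497
pos [523.5 135.9  81.5] rpy [ 1.7984e+02 -1.0000e-01  8.9310e+01] F [0.1 7.3 5.1] w 49.7 t 10.275 j [ 6. 31. 96.  0. 52.  7.]
tool shift mm [37.  -1.5  4.6]
```

View pics/d2.png

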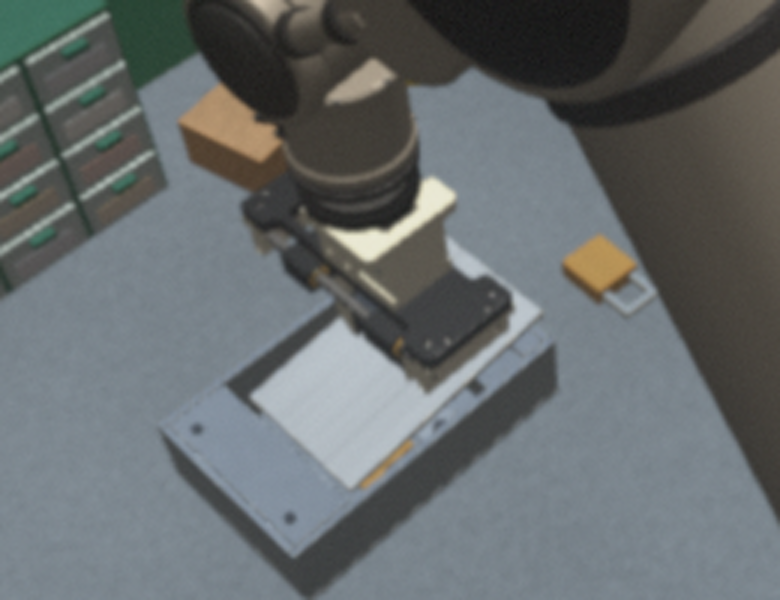

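```bash
python3 tilt.py 251 396 353 489; python3 - <<'E'
from h import *
c=read_camera("side"); crop(c,120,180,240,280,6.6,"pics/d3.png")
E
```

```text
[578.  222.2  49.5]
[468.5 223.3  48.9]
```

View pics/d3.png

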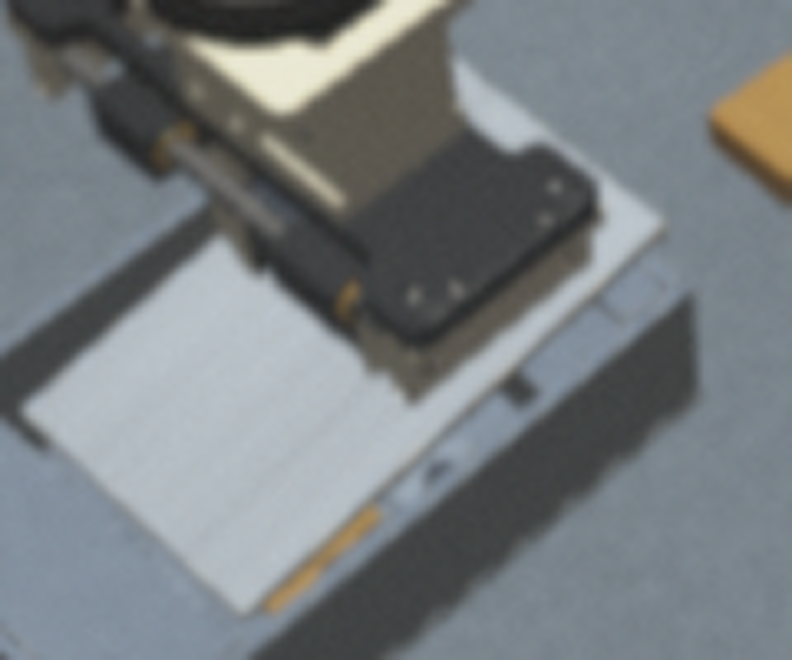

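The +y end's top edge is now at z ≈ 49 mm and y ≈ 223 mm, against the lip at 232 and its underside at 60. That's a tilt of about 8°, as wanted. Sliding it under the wide lip along the slope.

```bash
python3 -m crank '[[0,[4,-1,0],0],[0,[4,0,1],0],[0,[4,0,1],0],[0,[4,0,0],0],[0,[0,0,0],0]]'; python3 go.py .5225 .173 .077
python3 - <<'E'
from h import *
c=read_camera("side"); crop(c,40,110,300,310,3,"pics/d4.png")
E
```

```text
time_s: 11.05
tcp_pos: [0.5212, 0.1513, 0.0781]
orientation: [-179.9, -0.0, 89.3]
force: [-0.8, 0.1, -3.6]
grip_width: 0.05
pos [521.2 151.3  78.1] rpy [-1.7992e+02 -1.0000e-02  8.9330e+01] F [-0.8  0.1 -3.6] w 50.0 t 11.05 j [ 8. 32. 96.  0. 52.  9.]
tool shift mm [21.7  1.1  1.1]
```

View pics/d4.png

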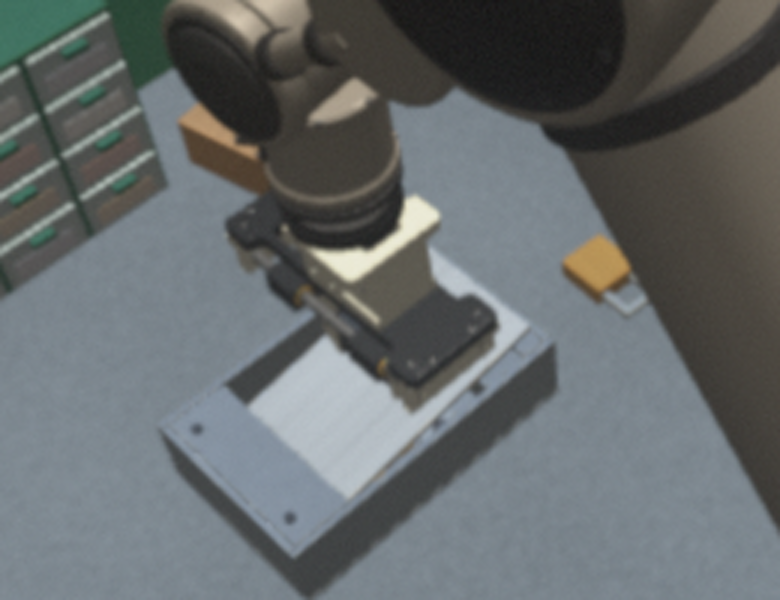

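The +y end now passes beneath the wide lip, whose edge hides it along (235,385)–(345,495). Contact force is nil beyond the weight. Tucking it deeper.

```bash
python3 -m crank '[[0,[5,1,0],0],[0,[5,0,1],0],[0,[5,0,1],0],[0,[5,0,0],0],[0,[5,0,1],0],[0,[4,0,0],0],[0,[0,0,0],0]]'; python3 go.py .5225 .180 .072
python3 - <<'E'
from h import *
c=read_camera("side"); crop(c,40,110,300,310,3,"pics/d5.png")
c=read_camera("top"); crop(c,85,95,255,225,4.5,"pics/d6.png")
E
```

```text
time_s: 11.98
tcp_pos: [0.5231, 0.1801, 0.0757]
orientation: [180.0, 0.0, 89.3]
force: [-0.3, -1.0, -3.9]
grip_width: 0.0499
pos [523.1 180.1  75.7] rpy [1.7999e+02 1.0000e-02 8.9340e+01] F [-0.3 -1.  -3.9] w 49.9 t 11.975 j [11. 33. 94. -0. 53. 12.]
tool shift mm [-0.1 -0.6  3.7]
```

View pics/d5.png

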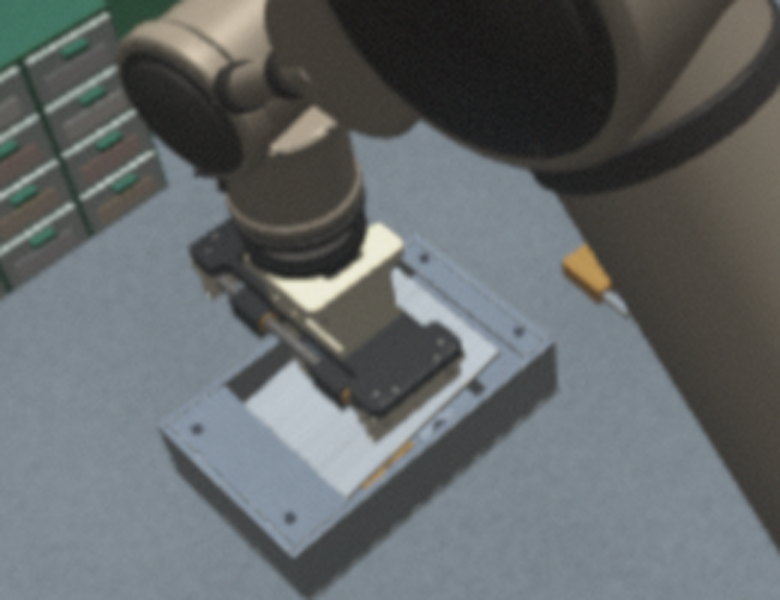

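View pics/d6.png

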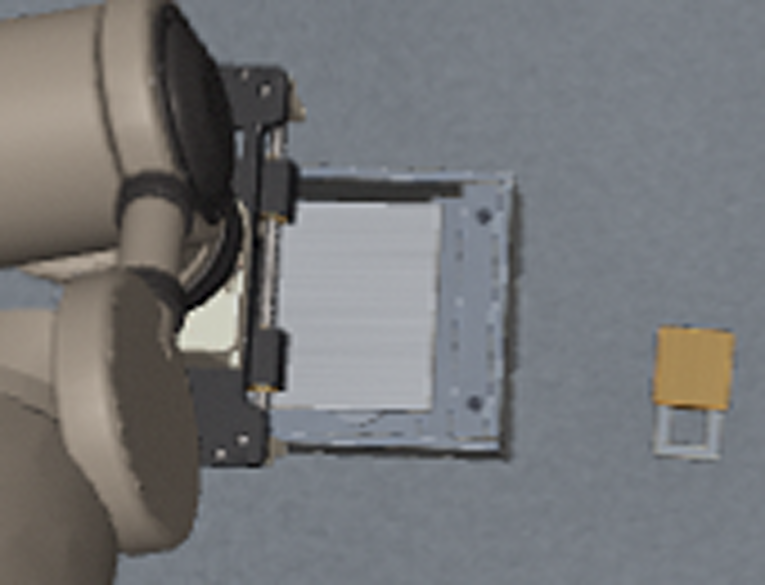

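The top crop shows the -y end at column 437, clear of the narrow lip's edge at about 455. Lowering it now. The +y end should touch the ledge first and level the plate.

```bash
python3 -m crank '[[0,[-1,0,3],0],[0,[0,0,3],0],[0,[0,0,3],0],[0,[0,0,0],0]]'; python3 go.py .5227 .176 .057;python3 -m crank '[[0,[-1,0,2],0],[0,[0,0,2],0],[0,[0,0,2],0],[0,[0,0,0],0]]'; python3 go.py .5227 .176 .057
```

```text
time_s: 12.58
tcp_pos: [0.5235, 0.1785, 0.0669]
orientation: [179.9, 0.0, 89.3]
force: [0.7, -2.0, -0.7]
grip_width: 0.0499
pos [523.5 178.5  66.9] rpy [179.95   0.    89.29] F [ 0.7 -2.  -0.7] w 49.9 t 12.575 j [11. 33. 95. -0. 52. 12.]
tool shift mm [-2.5 -0.8  9.9]
time_s: 13.08
tcp_pos: [0.5232, 0.1778, 0.0605]
orientation: [180.0, -0.0, 89.3]
force: [1.0, -2.4, 0.1]
grip_width: 0.0501
pos [523.2 177.8  60.5] rpy [ 1.7999e+02 -1.0000e-02  8.9300e+01] F [ 1.  -2.4  0.1] w 50.1 t 13.075 j [11. 34. 95.  0. 51. 12.]
tool shift mm [-1.8 -0.4  3.5]
```

```bash
python3 -m crank '[[0,[0,0,2],0],[0,[0,0,1.5],0],[0,[0,0,1],0],[0,[0,0,0],0]]'; python3 go.py .5227 .152 .057
python3 - <<'E'
from h import *
c=read_camera("side"); crop(c,40,110,300,310,3,"pics/e1.png")
c=read_camera("top"); crop(c,85,95,255,225,4.5,"pics/e2.png")
E
```

```text
time_s: 13.58
tcp_pos: [0.523, 0.1779, 0.056]
orientation: [-180.0, -0.0, 89.3]
force: [0.1, -2.6, -0.8]
grip_width: 0.0495
pos [523.  177.9  56. ] rpy [-179.98   -0.     89.31] F [ 0.1 -2.6 -0.8] w 49.5 t 13.575 j [11. 34. 95.  0. 50. 12.]
tool shift mm [-25.9   0.   -1. ]
```

View pics/e1.png

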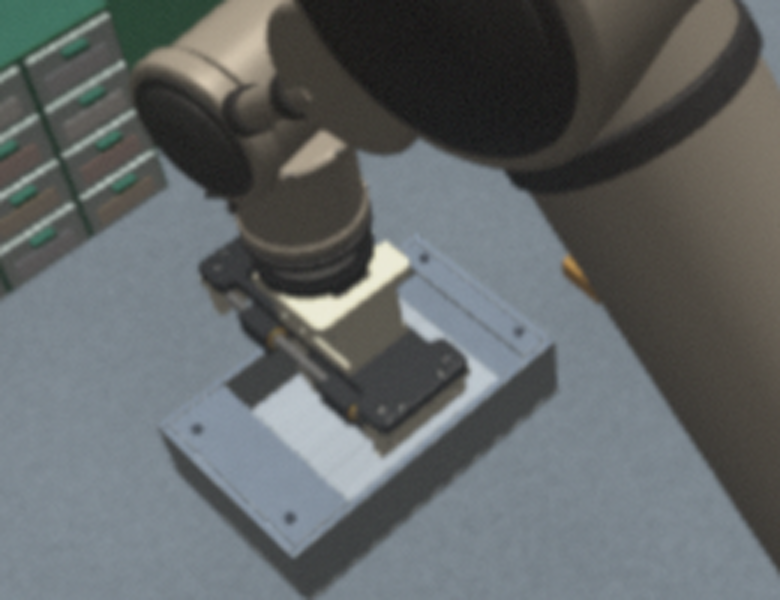

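View pics/e2.png

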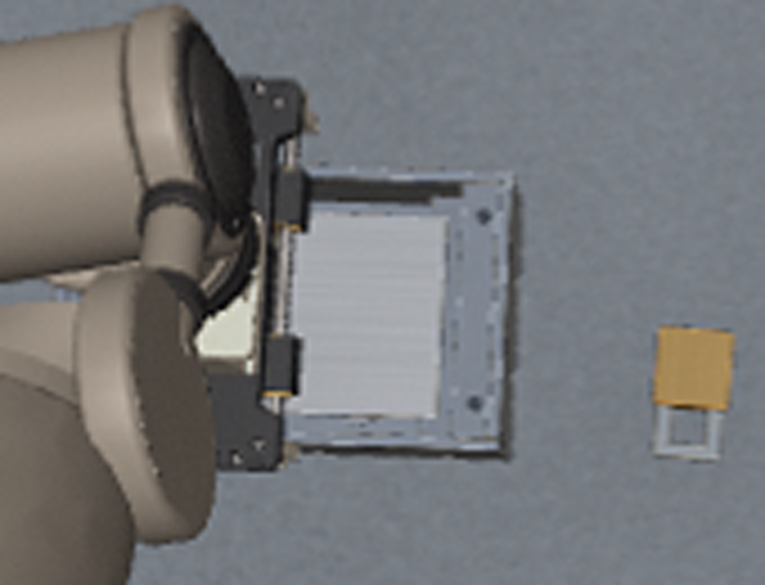

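```bash
python3 -m crank '[[0,[0,0,1],0],[0,[0,0,1],0],[0,[0,0,0],0]]'; python3 go.py .5227 .152 .057; python3 -m crank '[[0,[0,0,1],0],[0,[0,0,1],0],[0,[0,0,0],0]]'; python3 go.py .5227 .152 .057
```

```text
time_s: 14.05
tcp_pos: [0.523, 0.1778, 0.0557]
orientation: [180.0, -0.0, 89.3]
force: [-4.7, -3.7, 14.4]
grip_width: 0.0496
pos [523.  177.8  55.7] rpy [179.98  -0.    89.32] F [-4.7 -3.7 14.4] w 49.6 t 14.05 j [11. 34. 96. -0. 50. 12.]
tool shift mm [-25.8   0.   -1.3]
time_s: 14.42
tcp_pos: [0.523, 0.1779, 0.0554]
orientation: [179.9, -0.0, 89.4]
force: [-8.1, -4.5, 28.6]
grip_width: 0.05
pos [523.  177.9  55.4] rpy [179.93  -0.    89.35] F [-8.1 -4.5 28.6] w 50.0 t 14.425 j [11. 34. 96. -0. 50. 12.]
tool shift mm [-25.9   0.   -1.6]
```

The z force jumps stiffly at TCP z = 55.5 mm, so the plate is flat on both ledges. I'll ease the press and draw it back about 26 mm to the middle.

```bash
python3 -m crank '[[0,[0,0,-3],0],[0,[-2,0,0],0],[0,[-4,0,0],0],[0,[-5,0,0],0],[0,[-5,0,0],0],[0,[0,0,0],0]]'; python3 go.py .5227 .152 .0555
```

```text
time_s: 15.18
tcp_pos: [0.5234, 0.1623, 0.0554]
orientation: [179.9, -0.1, 89.3]
force: [1.4, 3.3, 5.7]
grip_width: 0.0501
pos [523.4 162.3  55.4] rpy [ 1.7994e+02 -5.0000e-02  8.9290e+01] F [1.4 3.3 5.7] w 50.1 t 15.175 j [ 9. 34. 96.  0. 50. 10.]
tool shift mm [-10.3  -0.5  -0.1]
```

```bash
python3 -m crank '[[0,[-4,0,0],0],[0,[-4,0,0],0],[0,[-2,0,0],0],[0,[0,0,0],0],[0,[0,0,0],0]]'; python3 go.py .5227 .152 .0555
python3 - <<'E'
from h import *
c=read_camera("side"); crop(c,40,110,300,310,3,"pics/f1.png")
c=read_camera("top"); crop(c,85,95,255,225,4.5,"pics/f2.png")
E
```

```text
time_s: 15.8
tcp_pos: [0.5232, 0.1525, 0.0554]
orientation: [179.9, -0.1, 89.3]
force: [0.4, 3.3, 5.1]
grip_width: 0.0498
pos [523.2 152.5  55.4] rpy [ 1.7995e+02 -6.0000e-02  8.9300e+01] F [0.4 3.3 5.1] w 49.8 t 15.8 j [ 8. 34. 97.  0. 49.  9.]
tool shift mm [-0.5 -0.5 -0.1]
```

View pics/f1.png

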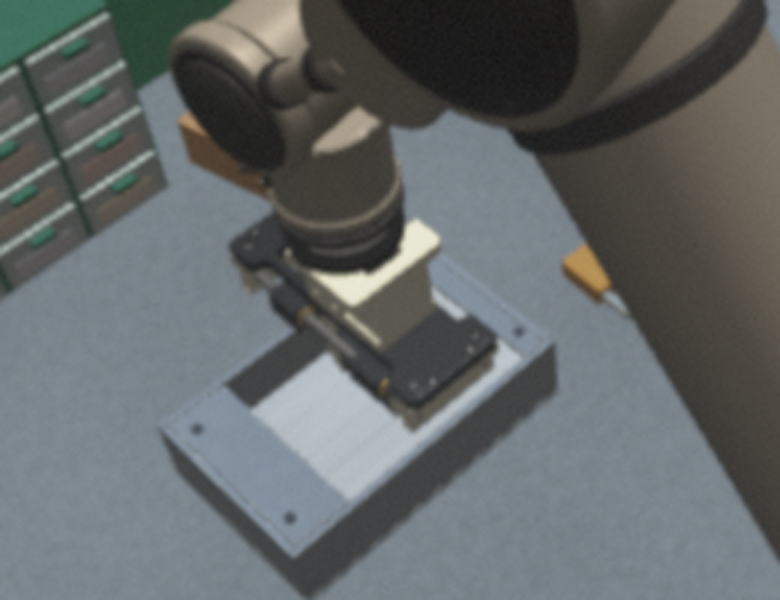

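View pics/f2.png

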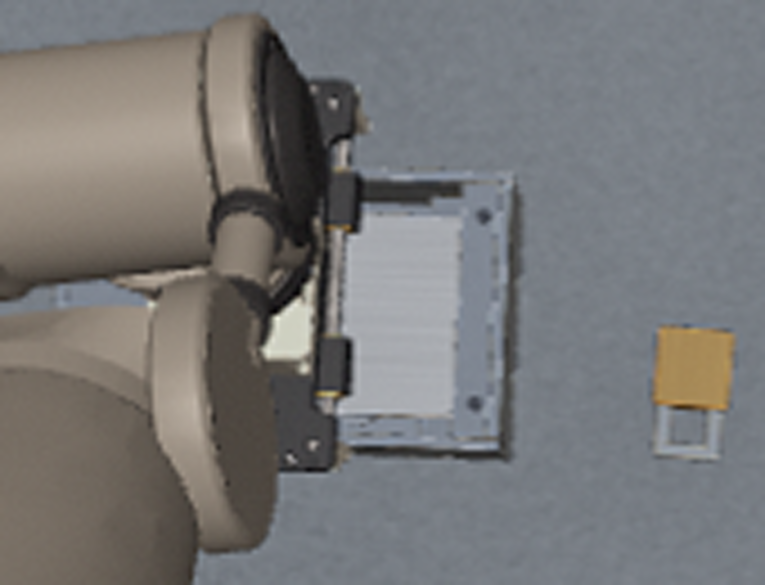

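Both ends are now under their lips: the plate runs under the narrow lip's edge at column 458 in the top crop, and under the wide lip in the side crop. Releasing with only a partial opening, since the walls are close, then retreating straight up.

```bash
python3 -m crank '[[0.68,[0,0,0],0],[0.68,[0,0,0],0],[0.68,[0,0,0],0],[0.68,[0,0,0],0]]'; python3 -m crank '[[0.68,[0,0,-5],0],[0.68,[0,0,-15],0],[0.68,[0,0,-30],0],[0.68,[0,0,-50],0],[0.68,[0,0,-50],0],[0.68,[-30,0,-20],0],[0.68,[-50,0,0],0],[0.68,[-50,0,0],0]]';python3 -m crank '[[0.68,[-50,0,0],0],[0.68,[-50,0,0],0],[0.68,[-50,0,0],0],[0.68,[-50,0,0],0],[0.68,[-30,0,0],0],[0.68,[0,0,0],0]]'
python3 - <<'E'
from h import *
c=read_camera("side"); crop(c,40,150,260,310,3.6,"pics/g1.png")
c=read_camera("top"); cv2.imwrite("pics/g3.png",c["pixels"][:,:,::-1]); crop(c,85,115,215,210,6,"pics/g2.png")
E
```

```text
time_s: 16.4
tcp_pos: [0.5227, 0.1517, 0.055]
orientation: [-180.0, 0.0, 89.3]
force: [-0.1, -0.1, 1.3]
grip_width: 0.0622
time_s: 17.4
tcp_pos: [0.5212, 0.0207, 0.227]
orientation: [179.9, 0.0, 89.4]
force: [0.9, -0.6, -0.6]
grip_width: 0.0629
time_s: 18.15
tcp_pos: [0.5182, -0.2102, 0.2261]
orientation: [179.9, 0.0, 89.1]
force: [0.5, -0.2, 0.1]
grip_width: 0.0621
```

View pics/g1.png

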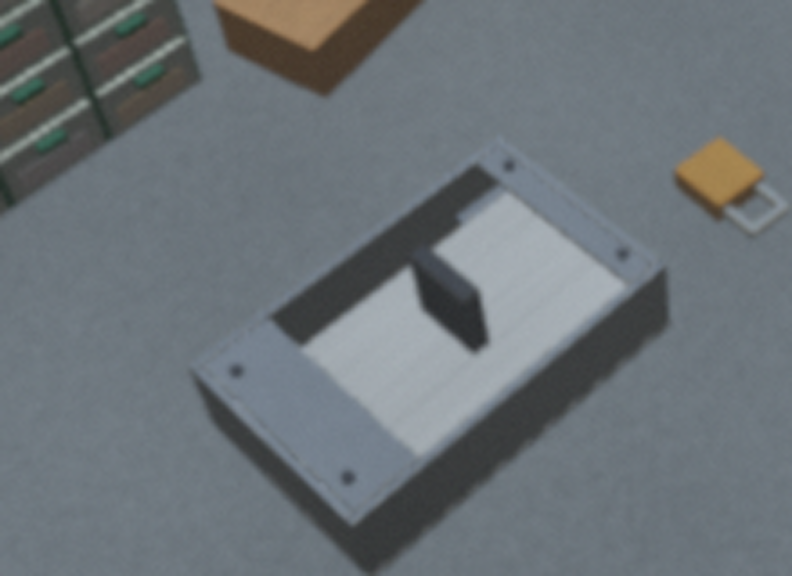

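View pics/g2.png

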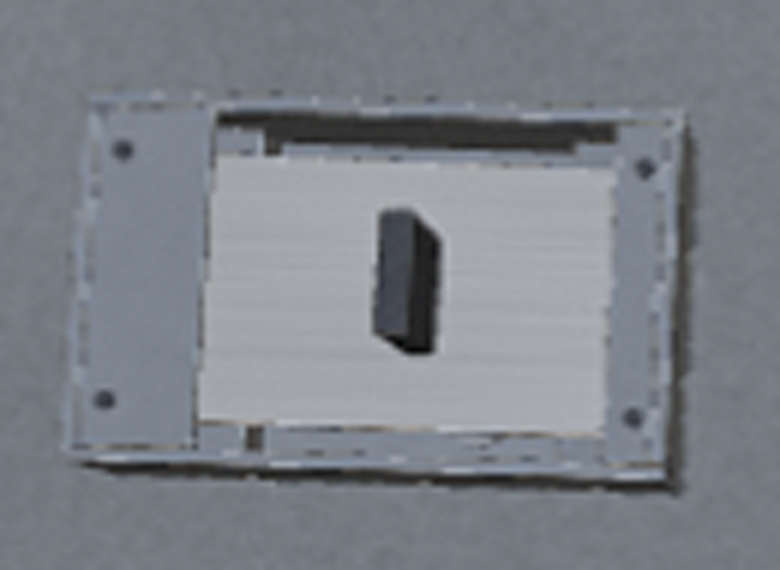

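View pics/g3.png

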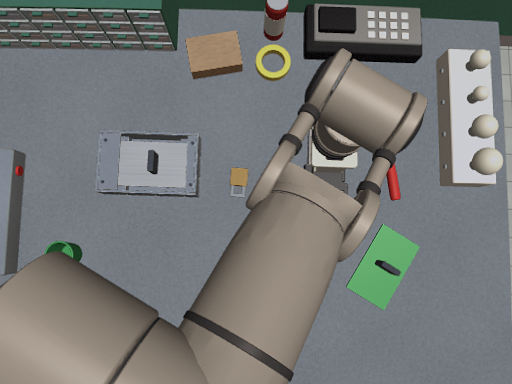

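```bash
python3 - <<'E'
from h import *
c=read_camera("top");s=read_camera("side")
t=np.array([(394,272)],float);t=(t+.5)/6-.5+[85,115]
u=np.array([(451,274)],float);u=(u+.5)/3.6-.5+[40,150]
o1,d1=ray(c,t);o2,d2=ray(s,u)
k=np.linalg.lstsq(np.c_[d1[0],-d2[0]],o2-o1,rcond=None)[0]
p,q=o1+k[0]*d1[0],o2+k[1]*d2[0]; print(np.round((p+q)*500,1),np.linalg.norm(p-q)*1000)
print(onz(c,t,.091),onz(s,u,.091))
# plate top surface height: side edges x-width, from top view
e=(np.array([(215,155),(198,424),(613,168),(604,434)],float)+.5)/6-.5+[85,115]
P=onz(c,e,.036);print(np.round(P*1000,1)); print(np.linalg.norm(P[0]-P[1]),np.linalg.norm(P[2]-P[3]))
# short cover, still partly visible?
cv2.imwrite("pics/g4.png",s["pixels"][:,:,::-1])
E
```

```text
[521.6 151.6  88.4] 2.4797165500610725
[[0.52215896 0.15179291 0.091     ]] [[0.51870521 0.15212961 0.091     ]]
[[578.5 240.3  36. ]
 [468.  241.2  36. ]
 [576.9  78.   36. ]
 [467.6  77.5  36. ]]
0.11052448519378133 0.10930270061759022
```

View pics/g4.png

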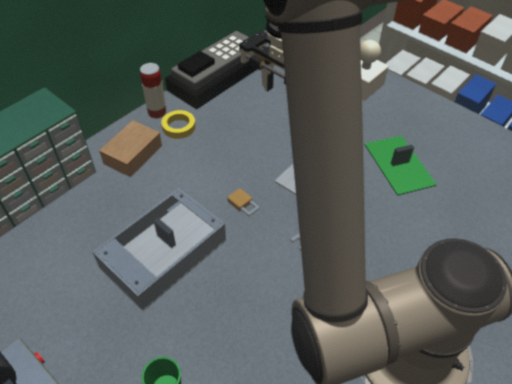

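The grip's top centre is at (521.6, 151.6, 88) mm, against (522.7, 152, 91) expected. The plate is 110.5 and 109.3 mm wide at its two ends on the z = 36 mm plane, so it's flat. The arm is clear, so I'm handing in.

```bash
python3 -c "
from rig import *
print(read_state()['force'],hand_in())"
```

```text
the job is handed in; nothing more can be done
[-1.17574162  0.05413166 -0.2355067 ] None
```

The long cover is in the box and released, and I handed the job in at about 18 s of the 45 s allowed; no verdict was reported. I gripped it across the 50 mm side of its block and tilted it about 8° by pressing on the narrow lip. I then tucked it under the wide lip, lowered it flat onto both ledges and drew it back about 26 mm.

- **Position:** the grip's top centre came out within about 1 mm of the box centre in x and y. Its height read 88 mm against 91 mm expected, and the two views missed each other by 2.5 mm. On an assumed 91 mm height, the side view alone puts x about 4 mm off. All of this is within tolerance.
- **Flatness:** the plate measured 110.5 mm and 109.3 mm wide at its two ends on the z = 36 mm plane (true width 110 mm). The stiff contact at ledge height agrees that it lies flat, and both ends are under their lips.
- **Short cover:** I never moved toward it, but the arm mostly hid it in the last pictures. I did not re-measure its position.

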